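# Open the bearing housing: free two captive wing screws and lift the cover off

## Robot

A 6-joint arm with a two-finger parallel gripper is mounted at the origin on a cart in front of the work surface, level with it; the furniture and walls round the work are solid. World frame = base frame: x ahead of the robot, y to its left, z up, the work surface at z = 0. Lengths are in m, angles in rad, forces in N, time in s.
With the tool pointing down it reaches from about 0.275 to 0.725 m from the base axis. Payload 5.6 kg.
Tool frame: the origin (TCP) lies on the front face of the gripper's body, between the roots of the fingers; the fingertips stand 73 mm ahead of it and the grasp point (between the pads) lies 54 mm ahead of it (tip_extent is the distance from the TCP to the fingertips, in m); z points along the fingers, x is the direction in which the jaws open and shut, and the axes are right-handed (so a half turn about z gives the same grasp; the last joint's range is limited). The gripper opens to 85 mm and grips with 20 to 120 N. Pads are 22 mm wide; open, the fingers measure 114 mm over their backs; the gripper's body (76 mm by 85 mm) begins 54 mm behind the grasp point. The pads swing forward as they close: fully open they stand 13 mm farther back than shut.
Start: joints at [-0.856, 0.255, 0.108, 0, -1.424, -0.285], TCP at [0.229, -0.5, 0.304] pointing down, gripper open.
Joint ranges: [-2.95, 2.95], [-1.21, 1.97], [-1.09, 1.5], [-2.87, 1.71], [-2.94, -0.07], [-3.05, 3.05]. Speed limits (rad/s): [2.57, 2.57, 3.14, 3.14, 3.14, 3.14].

## Interface

Orientations are given as [roll, pitch, yaw] about the fixed x, y, z axes, in that order (R = Rz(yaw) Ry(pitch) Rx(roll)).
In Python, from plant import observe, get_image, finish_job, tip_extent gives the robot as it stands. The module is installed in compiled form; this text tells all that it offers.
- The arm moves only by the shell command python3 -m jog 'ROWS'. ROWS is JSON, a list of rows, each a list of 5 numbers: the shift along the tool's x, y, z in m, then the turn about the tool's z in rad, then the opening, from 0 (shut) to 1 (fully open). A call has 1 to 12 rows; each row shifts and turns the commanded pose from where the row before left it, along the tool's axes as they then stand; what a row does not reach is not made up. A row lasts 1/12 s, in which the tool goes at most 41.7 mm and 7.16 degrees, less where a joint would pass 70% of its speed; a pose out of reach is approached as far as the arm can. A call is refused whole if a number of a shift passes 0.0417 or a number of a turn 0.125, either way. A call with a gripper value outside its range is refused whole. The fingers move at their own pace and stop on an object; the grip force is fixed at half the most. Time passes only in rows, so rows that do not move let the fingers close. It gives the time, the measured TCP pose, the force and the opening at its end, in the units of the state.
- observe(): the state, without advancing time (a new reading comes with each control period).
- get_image(name): name is "scene" or "top" or "wrist"; returns a dict with "color" (400x640x3 uint8, red, green, blue), "mtx" (3x3 intrinsics, pixels), "distortion" ([k1, k2, p1, p2, k3] as OpenCV has them; the pictures are not rectified), "origin" and "rotation" of the camera in the world; the wrist camera has in their place "hand_eye" (4x4, takes a point from camera to tool coordinates, whose origin is the TCP and whose axes are the tool frame's). Camera axes: x right, y down, z forward; pixel columns grow to the right and rows downward; lengths in m; the calibration is good to about 2 mm. A picture is of the moment at which its call begins: read the wrist's pose just before it. There is no depth.
- finish_job(): hands the job in, once; it reports no verdict.
The state is a dict: "time_s": time; "q": joint angles; "qvel": joint speeds; "tau": joint torques, N m; "position": TCP position; "tcp_rot": TCP orientation; "ft_force": force on the tool from outside, world axes, zero at the start; "ft_torque": the same for the moment, N m; "gripper_width": finger opening in m.
Only numpy, scipy, OpenCV 4.12 (cv2) and the standard library are available. Lean on these libraries where they do the work, as an engineer would, in place of code of your own. Each camera call takes 0.05 s, during which the arm holds its last target.

## Task

Open the bearing housing: turn its two wing screws counter-clockwise, one after the other and as far as they go, so that each wing lies along its slot in the cover. Then lift the cover straight up by its bar handle and set it down gently, flat on the middle of the black rubber mat with its length along the mat, and let go.

Things in the scene. Friction and masses are not known exactly. Their poses are not given: they have to be found in the camera images.
- wing_near_grip (a point): Wing screw at the housing's end nearer the robot: upright steel paddle 36 mm long (x), 10 mm thick (y), top 26 mm long. Point: on its upright axis, 10 mm below its top, 25 mm above the cover: grip here on the flat sides. Captive, does not rise. Starts 1.0 to 1.2 rad short of the line joining both screws, which is the slot's direction; counter-clockwise from above brings it there, to a stop.
- wing_far_grip (a point): The same wing screw at the housing's far end, 190 mm from the near one; same size, point, axes and sense of turning. Each turns with light friction (about 0.08 N m), stays where it is left, and is free when its paddle lies along the line joining both screws.
- cover_handle (a point): Middle of the bar handle on the loose aluminium cover (260 x 114 x 5 mm, 0.35 kg). x along the cover, y along the bar. Bar 14 mm wide (x), 12 tall, 70 long, 30 mm above the cover's upper face, 35 mm above its underside, over its centre. The cover lies in the housing's rim with 2 mm play; its slots (46 x 20 mm) let the wings through once they lie along them. Raised 60 mm it is clear of them.
- mat_middle (a point): Middle of the upper face of the black rubber mat, 320 x 180 x 3 mm, fixed flat on the table beside the housing, to its left or right. x runs along its length, z up.

How it is judged:
By the outcome, as a careful person would: the job done as asked, in the order asked, and still so for the second after the job is handed in, with the robot touching nothing.
It also fails if it takes over 61 s, if anything falls off the work surface, if the arm or the gripper's body presses on something with over 40 N, if the wrist force passes 120 N, or if a joint passes its speed limit or range.

## Working session

There is one attempt and no reset: what is moved stays moved. The work goes in short steps, Python scripts to look and compute and a shell command to move; the robot and the scene stay as the last step left them, time stands still between calls to the robot, and variables do not carry over. Pictures are saved under pics/ and viewed, and the job is handed in when it is done.

```bash
mkdir -p pics; ls; python3 - <<'E'
from plant import observe,get_image,tip_extent
import cv2
print(observe(),tip_extent)
for n in("scene","top","wrist"):
    g=get_image(n);cv2.imwrite(f"pics/a_{n}.png",g["color"][:,:,::-1])
    print(n,{k:v.tolist() if hasattr(v,'tolist') else v for k,v in g.items() if k!="color"})
E
```

```text
pics
{'time_s': 0.0, 'q': array([-8.56402975e-01,  2.55784603e-01,  1.06994996e-01, -4.79380762e-04,
       -1.42392213e+00, -2.84594531e-01]), 'qvel': array([-4.87790279e-04,  6.07862126e-04,  7.32322308e-04,  5.27179204e-04,
       -1.06006478e-03, -9.80607902e-05]), 'tau': array([-1.82757631e-04, -3.86630237e+01,  2.37937135e+01,  5.36513954e+00,
       -5.99651918e-03, -6.02019895e-05]), 'position': array([ 0.22908234, -0.49962253,  0.30297135]), 'tcp_rot': array([-3.14150988e+00, -1.97148994e-03,  2.00052446e+00]), 'ft_force': array([-0.0555654 , -0.45416528, -0.92140269]), 'ft_torque': array([ 0.00390698, -0.08001396,  0.02290918]), 'gripper_width': 0.08543008449569063} 0.0726
scene {'mtx': [[442.8668610162989, 0.0, 317.02619741563734], [0.0, 442.8668610162989, 200.8115520641397], [0.0, 0.0, 1.0]], 'distortion': [0.03783428175476899, 0.0, 0.0, 0.0, 0.0], 'origin': [0.2280028916249624, 0.6752774032977849, 0.43159888015831016], 'rotation': [-2.017048618748095, -0.007819304250788361, -2.703602406047595]}
top {'mtx': [[457.2388245376009, 0.0, 316.9075777087857], [0.0, 457.2388245376009, 204.59542363050323], [0.0, 0.0, 1.0]], 'distortion': [0.036263956145310486, 0.0, 0.0, 0.0, 0.0], 'origin': [0.5093599864423701, -0.0020249448718715037, 0.9744607419955887], 'rotation': [-3.0700776234153513, -0.03830533823812177, -1.5595278172506366]}
wrist {'mtx': [[311.9182011151798, 0.0, 322.3143683521259], [0.0, 311.9182011151798, 202.21798318318474], [0.0, 0.0, 1.0]], 'distortion': [-0.0196655999984217, 0.0, 0.0, 0.0, 0.0], 'hand_eye': [[0.9999999069906151, -1.6304066401613535e-05, 0.00043099064738356697, 0.00014576581266334543], [-0.00010857912290651602, 0.957584110694676, 0.28815388103522127, -0.0727982494451752], [-0.0004174078758028583, -0.2881539010307925, 0.957584019860086, -0.07122877999600169], [0.0, 0.0, 0.0, 1.0]]}
```

View pics/a_scene.png

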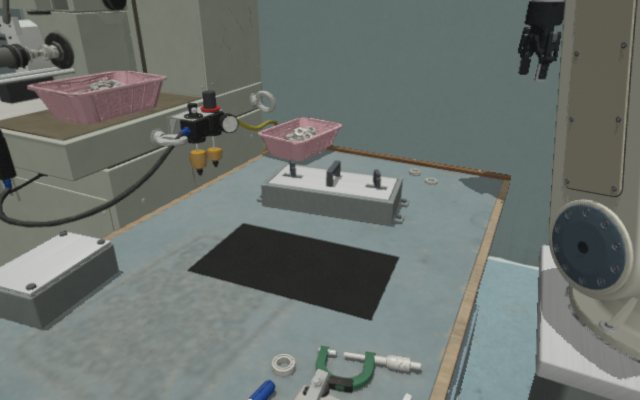

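View pics/a_top.png

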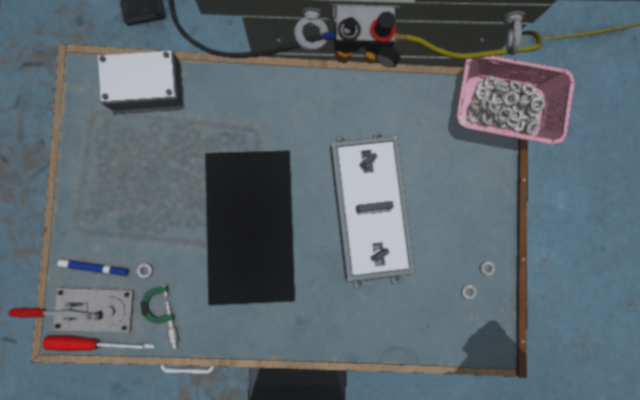

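View pics/a_wrist.png

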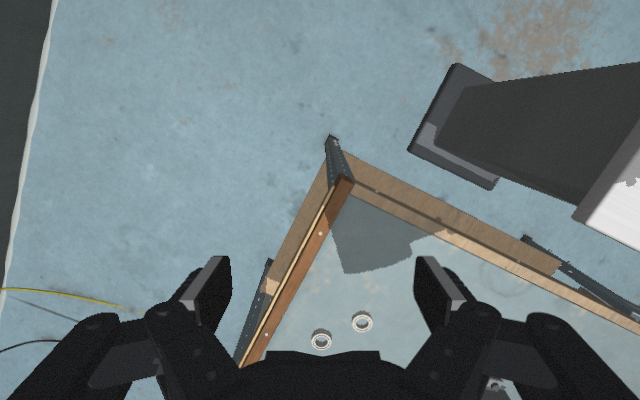

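The top view shows the housing at about px (372,208), with its near wing at (379,253), far wing at (368,160) and handle at (375,207). The mat is to the left, at about (250,227). I'll zoom in next.

```bash
cat > h.py <<'E'
import numpy as np,cv2
from scipy.spatial.transform import Rotation as R
from plant import observe,get_image
def cam(g,st=None):
    if "hand_eye" in g:
        T=np.eye(4);T[:3,:3]=R.from_euler('xyz',st["tcp_rot"]).as_matrix();T[:3,3]=st["position"]
        return T@np.array(g["hand_eye"])
    T=np.eye(4);T[:3,:3]=R.from_euler('xyz',g["rotation"]).as_matrix();T[:3,3]=g["origin"];return T
def ray(g,px,T):
    u=cv2.undistortPoints(np.array(px,float).reshape(-1,1,2),np.array(g["mtx"]),np.array(g["distortion"])).reshape(-1,2)
    d=np.c_[u,np.ones(len(u))]@T[:3,:3].T
    return T[:3,3],d
def plane(g,px,z,T):
    o,d=ray(g,px,T);return o+d*((z-o[2])/d[:,2])[:,None]
def tri(rs):
    A=0;b=0
    for o,d in rs:
        d=d/np.linalg.norm(d);P=np.eye(3)-np.outer(d,d);A=A+P;b=b+P@o
    x=np.linalg.solve(A,b);return x,[np.linalg.norm((np.eye(3)-np.outer(d,d)/(d@d))@(x-o)) for o,d in rs]
def proj(g,X,T):
    Ti=np.linalg.inv(T);p,_=cv2.projectPoints(np.array(X,float).reshape(-1,1,3),cv2.Rodrigues(Ti[:3,:3])[0],Ti[:3,3],np.array(g["mtx"]),np.array(g["distortion"]));return p.reshape(-1,2)
def crop(im,x0,y0,x1,y1,s):return cv2.resize(im[y0:y1,x0:x1,::-1],None,fx=s,fy=s,interpolation=cv2.INTER_CUBIC)
E
python3 - <<'E'
from h import *
a=cv2.imread("pics/a_top.png")[:,:,::-1];cv2.imwrite("pics/b_top.png",crop(a,320,130,420,290,3.7))
a=cv2.imread("pics/a_scene.png")[:,:,::-1];cv2.imwrite("pics/b_scene.png",crop(a,250,150,420,230,4.7))
E
```

```text
(no output)
```

View pics/b_top.png

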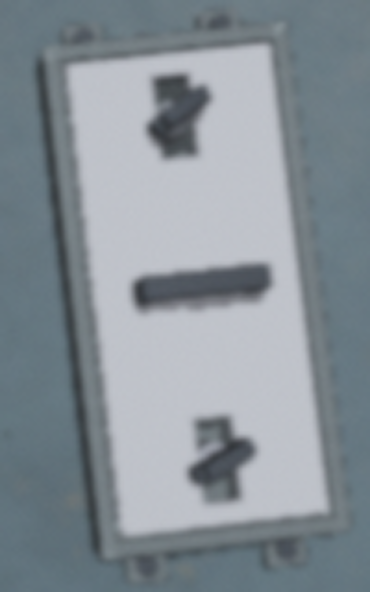

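View pics/b_scene.png

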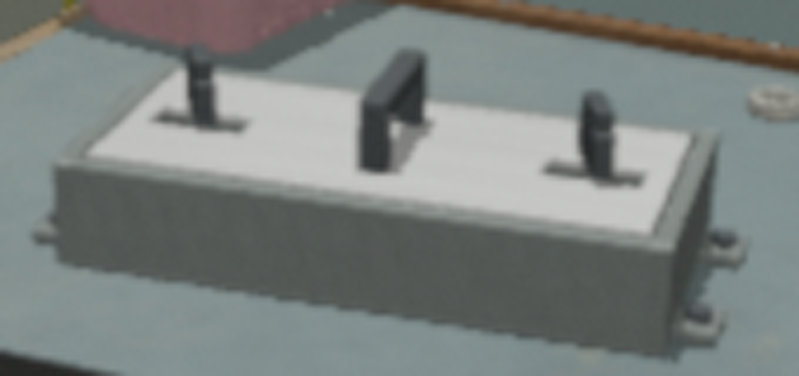

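```bash
cat > s1.py <<'E'
from h import *
gt=get_image("top");gs=get_image("scene");Tt=cam(gt);Ts=cam(gs)
t=lambda p:np.array(p)/3.7+[320-.36,130-.36]
s=lambda p:np.array(p)/4.7+[250-.4,150-.4]
def both(n,a,b):
    x,e=tri([(Tt[:3,3],ray(gt,t(a),Tt)[1][0]),(Ts[:3,3],ray(gs,s(b),Ts)[1][0])]);print(n,x.round(4),np.round(e,4))
both("far top",(180,110),(201,55));both("near top",(223,459),(596,97));both("handle mid top",(203,284),(393,76))
both("cover corner near right",(329,513),(690,132));both("cover c near left",(120,536),(655,235))
both("cover c far left",(67,64),(88,152))
for z in(.06,.07,.08,.09):
    c=plane(gt,t([(67,64),(271,44),(329,513),(120,536)]),z,Tt)
    print(z,c.mean(0).round(4),[np.linalg.norm(c[i]-c[(i+1)%4]).round(4) for i in range(4)],np.arctan2(*(c[1]-c[2])[[1,0]]),np.arctan2(*(c[0]-c[3])[[1,0]]))
    w=plane(gt,t([(180,110),(223,459)]),z+.035,Tt);print('  wings',w.round(4).tolist(),np.linalg.norm(w[0]-w[1]),np.arctan2(*(w[0]-w[1])[[1,0]]))
m=(gt["color"].max(2)<45).astype(np.uint8);m[:, :195]=0;m[:,305:]=0;m[:140]=0;m[310:]=0
cs=max(cv2.findContours(m,0,2)[0],key=cv2.contourArea);q=cv2.boxPoints(cv2.minAreaRect(cs));c=plane(gt,q,.003,Tt);print(q,c.round(4),c.mean(0),[np.linalg.norm(c[i]-c[(i+1)%4]) for i in range(4)],[np.arctan2(*(c[i]-c[(i+1)%4])[[1,0]]) for i in range(4)])
E
python3 s1.py
```

```text
far top [ 0.6642 -0.1352  0.0881] [0.0004 0.0004]
near top [ 0.4792 -0.1582  0.0911] [0.0005 0.0005]
handle mid top [ 0.5716 -0.1476  0.0891] [0.0004 0.0004]
cover corner near right [ 0.4505 -0.2218  0.0559] [0.0005 0.0005]
cover c near left [ 0.4352 -0.109   0.0535] [0.0013 0.0013]
cover c far left [ 0.6938 -0.0778  0.0551] [0.0003 0.0003]
0.06 [ 0.5716 -0.149   0.06  ] [np.float64(0.1132), np.float64(0.2578), np.float64(0.1139), np.float64(0.258)] 0.1216887322958762 0.11885894212990639
  wings [[0.6626, -0.1343, 0.095], [0.4798, -0.1573, 0.095]] 0.18423333047749954 0.12526513593796743
0.07 [ 0.5709 -0.1473  0.07  ] [np.float64(0.1119), np.float64(0.255), np.float64(0.1127), np.float64(0.2551)] 0.12168873229587605 0.11885894212990636
  wings [[0.6609, -0.1328, 0.105], [0.4802, -0.1556, 0.105]] 0.18213848619758943 0.12526513593796734
0.08 [ 0.5703 -0.1457  0.08  ] [np.float64(0.1107), np.float64(0.2522), np.float64(0.1114), np.float64(0.2523)] 0.12168873229587619 0.11885894212990636
  wings [[0.6591, -0.1313, 0.115], [0.4805, -0.1538, 0.115]] 0.1800436419176793 0.1252651359379674
0.09 [ 0.5696 -0.1441  0.09  ] [np.float64(0.1095), np.float64(0.2493), np.float64(0.1102), np.float64(0.2495)] 0.12168873229587618 0.11885894212990641
  wings [[0.6574, -0.1298, 0.125], [0.4808, -0.152, 0.125]] 0.17794879763776905 0.12526513593796737
[[204.76181 153.66394]
 [289.15005 151.25284]
 [293.4282  300.98773]
 [209.03995 303.39883]] [[0.6845 0.201  0.003 ]
 [0.6932 0.0224 0.003 ]
 [0.3765 0.0084 0.003 ]
 [0.3709 0.183  0.003 ]] [0.53128852 0.10368448 0.003     ] [np.float64(0.178853245465217), np.float64(0.3169610719092803), np.float64(0.1746605458758352), np.float64(0.3140546274150075)] [np.float64(1.6195465645705123), np.float64(0.043993248372465384), np.float64(-1.5387337708442839), np.float64(-3.084215644410999)]
```

```bash
python3 -m jog '[[0.014,0.039,0,0,1],[0.014,0.039,0,0,1],[0.014,0.039,0,0,1],[0.014,0.039,0,0,1],[0.014,0.039,0,0,1],[0.014,0.039,0,0,1],[0.014,0.039,0,0,1],[0.014,0.039,0,0,1],[0.014,0.039,0,0,1],[0.014,0.039,0,0,1],[0.014,0.039,0,0,1],[0.014,0.039,0,0,1]]'; python3 -m jog '[[0,0,0,0,1],[0,0,0,0,1],[0,0,0,0,1]]'
python3 - <<'E'
from h import *
s=observe();g=get_image("wrist");cv2.imwrite("pics/c.png",g["color"][:,:,::-1]);print(s["position"],s["tcp_rot"],s["q"],s["time_s"])
np.save("c.npy",np.r_[s["position"],s["tcp_rot"]])
E
```

```text
time_s: 1.25
position: [0.5857, -0.1504, 0.3039]
tcp_rot: [3.142, 0.0, 2.001]
ft_force: [1.3, -1.2, 0.5]
gripper_width: 0.0855
time_s: 1.5
position: [0.5846, -0.1521, 0.3035]
tcp_rot: [-3.141, -0.0, 2.001]
ft_force: [-0.0, -0.6, 0.5]
gripper_width: 0.0854
[ 0.5846196  -0.15208956  0.30351964] [-3.14076790e+00 -2.03009914e-04  2.00125427e+00] [ 4.03155630e-03  3.64490750e-01  2.60266659e-01  1.57144428e-04
 -1.46740710e+00 -1.14438614e+00] 1.5
```

View pics/c.png

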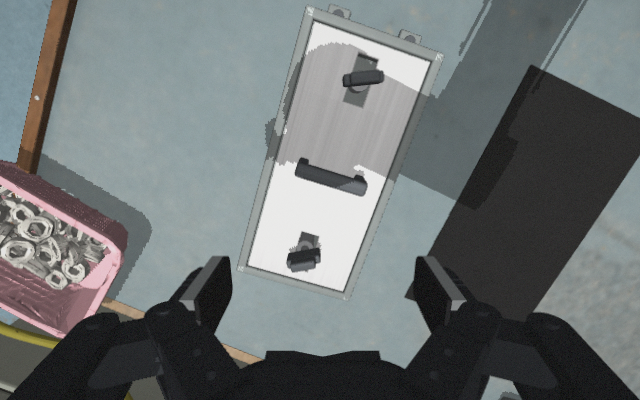

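The wrist view shows the near wing at (363,77), the far wing at (303,258), the handle at (331,177), and most of the mat. I'll zoom for accuracy.

```bash
python3 - <<'E'
from h import *
a=cv2.imread("pics/c.png")[:,:,::-1]
b=np.vstack([crop(a,280,40,440,110,5),crop(a,250,215,410,285,5)][:2]);b=b[:600] if b.shape[0]>600 else b
cv2.imwrite("pics/c1.png",cv2.resize(crop(a,280,40,440,110,5),None,fx=1,fy=1));cv2.imwrite("pics/c2.png",crop(a,230,150,390,270,5))
E
```

```text
(no output)
```

View pics/c1.png

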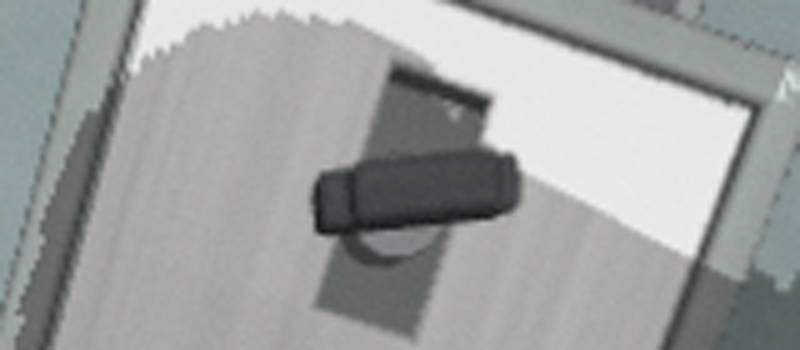

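View pics/c2.png

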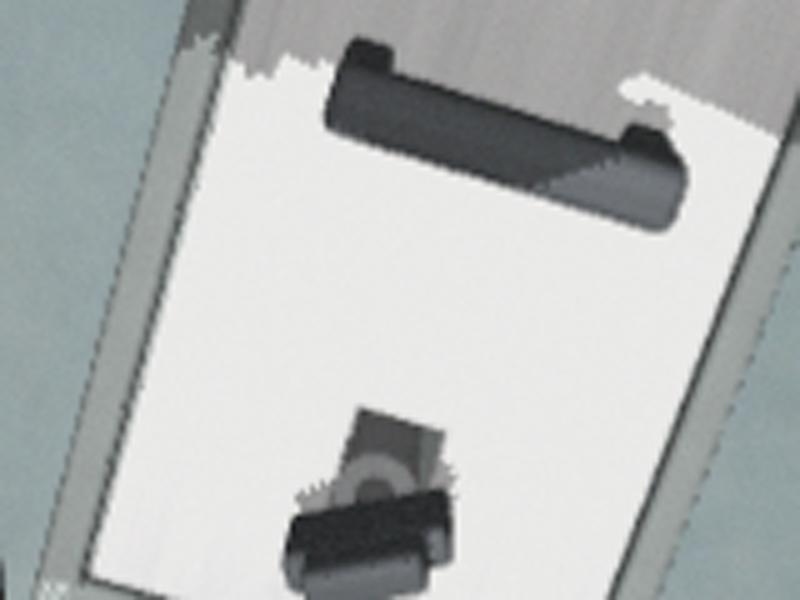

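```bash
python3 - <<'E'
from h import *
p=np.load("c.npy");st=dict(position=p[:3],tcp_rot=p[3:])
g=get_image("wrist");T=cam(g,st);gt=get_image("top");Tt=cam(gt)
a=lambda q:np.array(q)/5+[280-.4,40-.4]
b=lambda q:np.array(q)/5+[230-.4,150-.4]
t=lambda p:np.array(p)/3.7+[320-.36,130-.36]
for z in(.053,.055,.057):
    print(z,'slot near',plane(g,a([(392,65),(490,100),(415,340),(315,305)]),z,T).mean(0).round(4))
near=plane(g,a([(427,190),(350,172),(500,150),(355,230),(508,212)]),.090,T);print(near.round(4), [np.arctan2(*(near[j]-near[i])[[1,0]]).round(3) for i,j in((2,1),(4,3))],'len',np.linalg.norm(near[2]-near[1]))
far=plane(g,b([(367,580),(305,575),(430,560)]),.090,T);print(far.round(4),np.arctan2(*(far[1]-far[2])[[1,0]]),np.linalg.norm(far[2]-far[1]))
far=plane(g,b([(285,535),(450,490)]),.080,T);print('shoulder',far.round(4),np.arctan2(*(far[0]-far[1])[[1,0]]),np.linalg.norm(far[1]-far[0]))
h=plane(g,b([(335,110),(675,210)]),.089,T);print('handle',h.round(4),h.mean(0),np.linalg.norm(h[1]-h[0]),np.arctan2(*(h[1]-h[0])[[1,0]])-np.pi/2)
for n,x,y in(('near',a((427,190)),(223,459)),('far',b((367,578)),(180,110)),('handle',b((507,158)),(203,284))):
    X,e=tri([(T[:3,3],ray(g,x,T)[1][0]),(Tt[:3,3],ray(gt,t(y),Tt)[1][0])]);print(n,X.round(4),e)
# project the nominal points
E
```

```text
0.053 slot near [ 0.4792 -0.1599  0.053 ]
0.055 slot near [ 0.4795 -0.1601  0.055 ]
0.057 slot near [ 0.4797 -0.1602  0.057 ]
[[ 0.4799 -0.1597  0.09  ]
 [ 0.4828 -0.173   0.09  ]
 [ 0.469  -0.1514  0.09  ]
 [ 0.4908 -0.1681  0.09  ]
 [ 0.4772 -0.1455  0.09  ]] [np.float64(-1.001), np.float64(-1.027)] len 0.02563841596796925
[[ 0.6653 -0.1363  0.09  ]
 [ 0.6696 -0.1482  0.09  ]
 [ 0.6559 -0.1265  0.09  ]] -1.007859303269545 0.025625335295121014
shoulder [[ 0.6681 -0.1544  0.08  ]
 [ 0.6444 -0.1274  0.08  ]] -0.8507187804090063 0.035910254401274246
handle [[ 0.5793 -0.1805  0.089 ]
 [ 0.5701 -0.1143  0.089 ]] [ 0.57466533 -0.14742379  0.089     ] 0.0667901355138285 0.13863385345948775
near [ 0.4793 -0.1592  0.0845] [np.float64(0.0001952917409704769), np.float64(0.00019529174097054937)]
far [ 0.6642 -0.1358  0.09  ] [np.float64(0.000971787373336578), np.float64(0.0009717873733366247)]
handle [ 0.5722 -0.1476  0.0932] [np.float64(0.0013066516814768372), np.float64(0.0013066516814768973)]
```

```bash
python3 -m jog '[[-0.010,0.040,0,0,1],[-0.010,0.040,0,0,1],[0,0,0,0.125,1],[0,0,0,0.125,1],[0,0,0,0.125,1],[0,0,0,0.125,1],[0,0,0,0.125,1],[0,0,0,0.125,1],[0,0,0,0.125,1],[0,0,0,0.125,1],[0,0,0,0.125,1],[0,0,0,0.125,1]]'; python3 -m jog '[[0,0,0,0.125,1],[0,0,0.04,0,1],[0,0,0.04,0,1],[0,0,0,0,1],[0,0,0,0,1]]'
python3 - <<'E'
from h import *
s=observe();g=get_image("wrist");a=g["color"].copy();T=cam(g,s)
for P in([.666,-.1365,.09],[.666,-.1365,.08]):
    x=proj(g,P,T)[0];print(x);cv2.circle(a,tuple(int(v) for v in x),1,(255,0,0),-1)
cv2.imwrite("pics/d.png",a[:,:,::-1]);print(s["position"],s["tcp_rot"],s["q"],s["time_s"])
E
```

```text
time_s: 2.65
position: [0.6651, -0.1382, 0.3044]
tcp_rot: [3.141, -0.0, 0.743]
ft_force: [-0.0, 0.2, 0.5]
gripper_width: 0.0856
time_s: 3.07
position: [0.6641, -0.138, 0.2224]
tcp_rot: [-3.139, 0.005, 0.625]
ft_force: [0.8, -0.4, 1.0]
gripper_width: 0.0852
[325.64697421 219.48373484]
[325.59082276 214.80146755]
[ 0.66414758 -0.13803341  0.22242857] [-3.13869538  0.00478805  0.62456862] [ 2.48451477e-02  5.44547349e-01  3.39238743e-01  3.17050309e-04
 -1.37107549e+00 -2.54193988e+00] 3.0667
```

View pics/d.png

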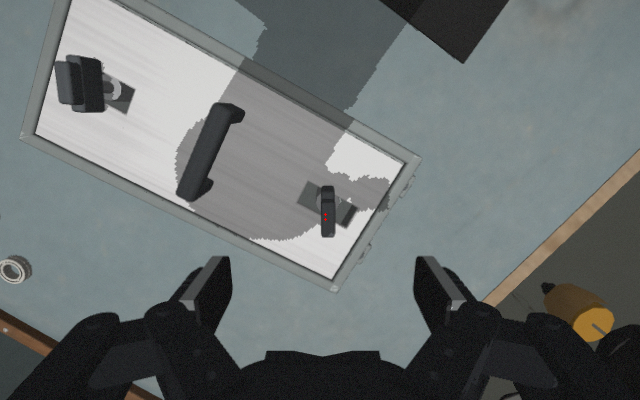

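```bash
python3 - <<'E'
from h import *
a=cv2.imread("pics/d.png")[:,:,::-1];cv2.imwrite("pics/d1.png",crop(a,290,165,370,245,7))
E
```

```text
(no output)
```

View pics/d1.png

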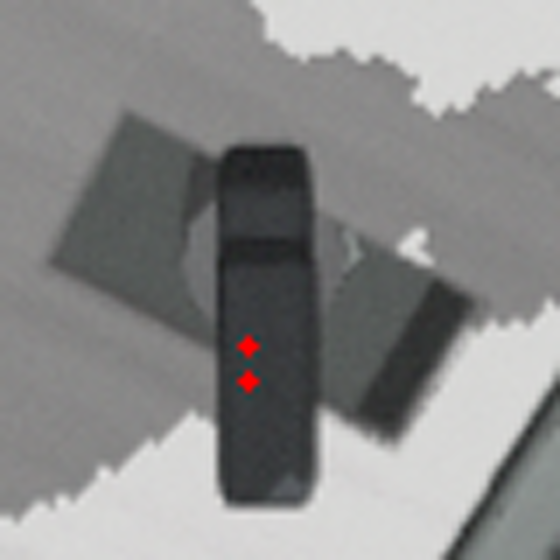

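```bash
python3 -m jog '[[0.004,0,0.030,0,1],[0,0,0.030,0,1],[0,0,0.020,0,1],[0,0,0,0,1],[0,0,0,0,1],[0,0,0,0,1]]'
python3 - <<'E'
from h import *
s=observe();g=get_image("wrist");cv2.imwrite("pics/e.png",g["color"][:,:,::-1]);print(s["position"],s["tcp_rot"],s["ft_force"])
E
```

```text
time_s: 3.62
position: [0.671, -0.1353, 0.1481]
tcp_rot: [3.137, -0.004, 0.626]
ft_force: [-0.1, -0.2, 0.5]
gripper_width: 0.0853
[ 0.67100784 -0.13529298  0.14808519] [ 3.13672689 -0.00440528  0.62599161] [-0.06627209 -0.24875243  0.51711532]
```

View pics/e.png

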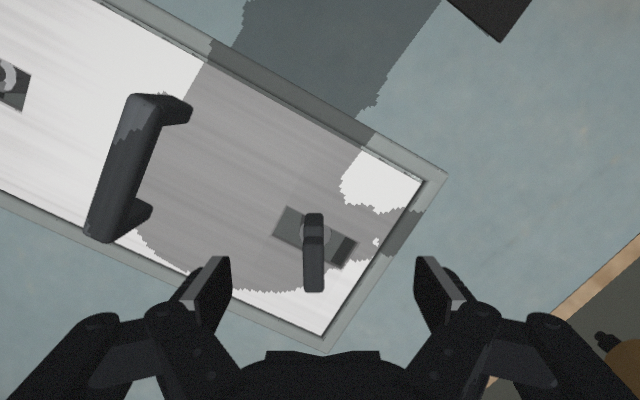

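```bash
python3 -m jog '[[-0.0035,-0.002,0.006,0,1],[0,0,0.0065,0,1],[0,0,0,0,1],[0,0,0,0,1]]'
python3 - <<'E'
from h import *
s=observe();g=get_image("wrist");cv2.imwrite("pics/f.png",crop(g["color"],200,180,460,340,3));print(s["position"],s["tcp_rot"],s["ft_force"])
E
```

```text
time_s: 4.0
position: [0.6645, -0.1352, 0.131]
tcp_rot: [-3.141, 0.001, 0.626]
ft_force: [-0.1, -0.3, 0.9]
gripper_width: 0.0857
[ 0.6645487  -0.13516193  0.1309885 ] [-3.14099156e+00  8.98040592e-04  6.25601845e-01] [-0.0809551  -0.34606994  0.85205116]
```

View pics/f.png

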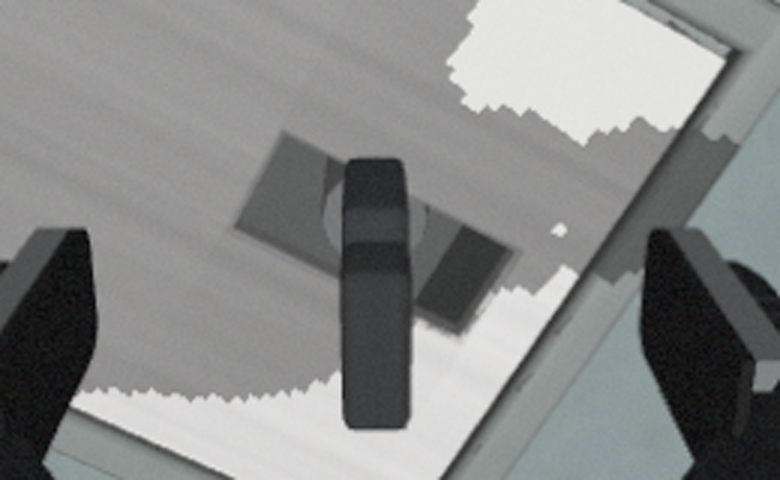

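```bash
python3 -m jog '[[0.001,0,-0.004,0,1],[0,0,0,0,1],[0,0,0,0,1]]'; python3 -m jog '[[0,0,0,0,1],[0,0,0,0,1]]'
```

```text
time_s: 4.3
position: [0.6662, -0.1345, 0.1361]
tcp_rot: [3.141, -0.001, 0.626]
ft_force: [0.1, -0.2, -0.9]
gripper_width: 0.0858
time_s: 4.47
position: [0.6657, -0.1346, 0.1354]
tcp_rot: [-3.142, -0.0, 0.626]
ft_force: [-0.1, 0.2, -0.5]
gripper_width: 0.0853
```

Settled. I'll close on the wing.

```bash
python3 -m jog '[[0,0,0,0,0],[0,0,0,0,0],[0,0,0,0,0],[0,0,0,0,0],[0,0,0,0,0],[0,0,0,0,0],[0,0,0,0,0],[0,0,0,0,0],[0,0,0,0,0],[0,0,0,0,0]]'; python3 -m jog '[[0,0,0,0,0],[0,0,0,0,0]]'
```

```text
time_s: 5.3
position: [0.6656, -0.1347, 0.1355]
tcp_rot: [3.142, 0.0, 0.626]
ft_force: [-1.9, -0.3, 1.6]
gripper_width: 0.009
time_s: 5.47
position: [0.6656, -0.1347, 0.1355]
tcp_rot: [-3.142, 0.0, 0.626]
ft_force: [-2.6, 0.3, 1.8]
gripper_width: 0.0088
```

```bash
python3 -m jog '[[0,0,0,-0.06,0],[0,0,0,-0.12,0],[0,0,0,-0.12,0],[0,0,0,-0.12,0]]'; python3 -c "
from plant import observe;s=observe();print(s['ft_torque'],s['ft_force'])"
```

```text
time_s: 5.8
position: [0.665, -0.1354, 0.1355]
tcp_rot: [-3.141, 0.002, 1.051]
ft_force: [-4.4, -2.7, 3.3]
gripper_width: 0.0091
[-1.00589373  1.40019789 -0.08728107] [-4.40470714 -2.74279636  3.29394876]
```

```bash
python3 -m jog '[[0,0,0,-0.12,0],[0,0,0,-0.12,0],[0,0,0,-0.12,0],[0,0,0,-0.12,0],[0,0,0,-0.06,0],[0,0,0,0,0],[0,0,0,0,0]]'; python3 -c "
from plant import observe;s=observe();print(s['ft_torque'],s['ft_force'])"
```

```text
time_s: 6.38
position: [0.6647, -0.1366, 0.1355]
tcp_rot: [-3.139, 0.003, 1.585]
ft_force: [-4.2, -5.7, 2.1]
gripper_width: 0.0094
[-2.04178311  1.45517823  0.07330548] [-4.16194386 -5.7303342   2.07317092]
```

```bash
for i in 1 2; do python3 -m jog '[[0,0,0,-0.035,0],[0,0,0,0,0]]'; python3 -c "
from plant import observe;s=observe();print(s['ft_torque'],s['tcp_rot'][2])"; done;  python3 -m jog '[[0,0,0,-0.02,0],[0,0,0,0,0],[0,0,0,0,0]]'; python3 -c "
from plant import observe;s=observe();print(s['ft_torque'],s['tcp_rot'][2])"
```

```text
time_s: 6.55
position: [0.6647, -0.1366, 0.1355]
tcp_rot: [-3.139, 0.003, 1.622]
ft_force: [-4.5, -6.4, 2.3]
gripper_width: 0.0087
[-2.09167762  1.36674087  0.02781573] 1.621508418455447
time_s: 6.72
position: [0.6647, -0.1367, 0.1355]
tcp_rot: [-3.139, 0.003, 1.656]
ft_force: [-3.2, -5.0, 3.1]
gripper_width: 0.0092
[-2.24568307  1.40786713  0.05647273] 1.6564784468713907
time_s: 6.97
position: [0.6647, -0.1367, 0.1355]
tcp_rot: [-3.139, 0.003, 1.675]
ft_force: [-3.5, -7.0, 3.1]
gripper_width: 0.0088
[-2.2793419   1.34479216  0.12377852] 1.6749900224150664
```

```bash
for i in 1 2 3; do python3 -m jog '[[0,0,0,-0.02,0],[0,0,0,0,0]]' | grep tcp_rot; python3 -c "
from plant import observe;s=observe();print(s['ft_torque'],s['ft_force'])"; done
```

```text
tcp_rot: [-3.139, 0.003, 1.696]
[-2.31282021  1.29491801 -0.0281049 ] [-4.01114832 -7.6847652   2.41851924]
tcp_rot: [-3.139, 0.002, 1.715]
[-2.32118037  1.30932855 -0.45679216] [-4.30783565 -7.44998432  2.28283038]
tcp_rot: [-3.139, 0.002, 1.734]
[-2.34807558  1.28627945 -0.85585541] [-3.59539428 -7.05771031  1.91440589]
```

```bash
python3 -m jog '[[0,0,0,0.02,0],[0,0,0,0,0],[0,0,0,0,1],[0,0,0,0,1],[0,0,0,0,1],[0,0,0,0,1],[0,0,0,0,1],[0,0,0,0,1]]'; python3 -m jog '[[0,0,-0.03,0,1],[0,0,-0.04,0,1],[0,0,-0.03,0,1],[0,0,0,0,1],[0,0,0,0,1]]'
python3 - <<'E'
from h import *
s=observe();g=get_image("wrist");cv2.imwrite("pics/g.png",g["color"][:,:,::-1]);print(s["position"],s["tcp_rot"],s["ft_force"],s["ft_torque"],s["q"])
np.save("g.npy",np.r_[s["position"],s["tcp_rot"]])
E
```

```text
time_s: 8.13
position: [0.6659, -0.1343, 0.1354]
tcp_rot: [3.141, -0.0, 1.716]
ft_force: [-0.2, -0.3, 0.4]
gripper_width: 0.08
time_s: 8.55
position: [0.6667, -0.1345, 0.2384]
tcp_rot: [3.136, 0.001, 1.716]
ft_force: [0.2, 0.1, -1.9]
gripper_width: 0.0847
[ 0.66671697 -0.13448797  0.23838875] [3.13591833e+00 8.80913836e-04 1.71584010e+00] [ 0.23458111  0.07125201 -1.89276276] [0.04864142 0.05157553 0.04555211] [ 3.00587281e-02  5.35594640e-01  3.64768560e-01  2.27599263e-04
 -1.39423233e+00 -1.45584812e+00]
```

View pics/g.png

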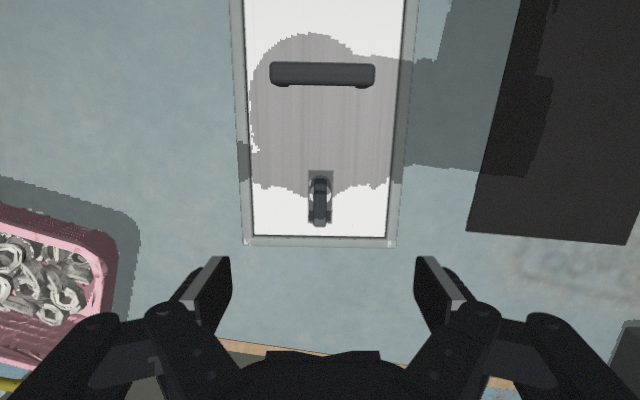

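The far wing (320,200) now lies along its slot. Next is the near wing.

```bash
python3 -m jog '[[0,-0.0384,0,0,1],[0,-0.0384,0,0,1],[0,-0.0384,0,0,1],[0,-0.0384,0,0,1],[0.001,-0.0384,0,0,1],[0,0,0,0.12,1],[0,0,0,0.12,1],[0,0,0,0.12,1],[0,0,0,0.12,1],[0,0,0,0.12,1],[0,0,0,0.12,1],[0,0,0,0.12,1]]'; python3 -m jog '[[0,0,0,0.12,1],[0,0,0,0.12,1],[0,0,0.02,0.076,1],[0,0,0,0,1],[0,0,0,0,1],[0,0,0,0,1]]'
python3 - <<'E'
from h import *
s=observe();g=get_image("wrist");cv2.imwrite("pics/i.png",g["color"][:,:,::-1]);print(s["position"],s["tcp_rot"],s["ft_force"],s["q"])
x=proj(g,[.477,-.161,.09],cam(g,s))[0];print(x)
x0=int(x[0]-40);y0=int(x[1]-40);print(x0,y0);cv2.imwrite("pics/i1.png",crop(g["color"],x0,y0,x0+80,y0+80,7))
E
```

```text
time_s: 9.6
position: [0.4749, -0.1611, 0.234]
tcp_rot: [-3.139, 0.001, 0.87]
ft_force: [-0.1, 0.2, -0.2]
gripper_width: 0.0855
time_s: 10.1
position: [0.4754, -0.1614, 0.2153]
tcp_rot: [-3.141, 0.001, 0.562]
ft_force: [0.3, -0.3, 0.1]
gripper_width: 0.0851
[ 0.47543471 -0.16136023  0.21532014] [-3.14122702e+00  1.11674668e-03  5.62187914e-01] [ 0.26525908 -0.32013797  0.05056368] [-1.44208537e-02  2.08013633e-01 -1.83396268e-01  3.26900248e-04
 -1.18052197e+00 -2.56510863e+00]
[323.69305273 223.64344612]
283 183
```

View pics/i1.png

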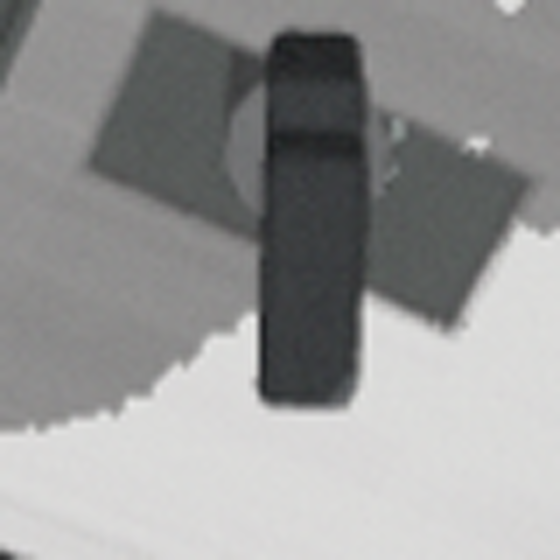

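View pics/i.png

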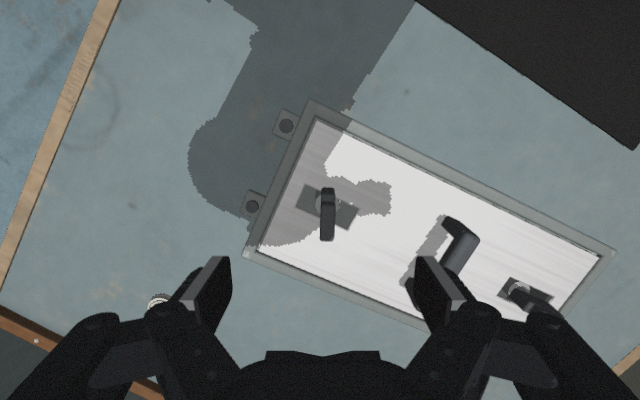

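```bash
python3 -m jog '[[0.003,0,0.030,0.045,1],[0,0,0.030,0,1],[0,0,0.018,0,1],[0,0,0,0,1],[0,0,0,0,1],[0,0,0,0,1],[0,0,0,0,1]]'
python3 - <<'E'
from h import *
s=observe();g=get_image("wrist");cv2.imwrite("pics/j.png",crop(g["color"],200,180,460,340,3));print(s["position"],s["tcp_rot"],s["ft_force"])
E
```

```text
time_s: 10.73
position: [0.4794, -0.1599, 0.1393]
tcp_rot: [3.139, -0.003, 0.515]
ft_force: [0.3, -0.5, -0.4]
gripper_width: 0.0856
[ 0.47936548 -0.15987633  0.13933166] [ 3.13930365e+00 -2.83516978e-03  5.15368091e-01] [ 0.3119765  -0.51201556 -0.44062903]
```

View pics/j.png

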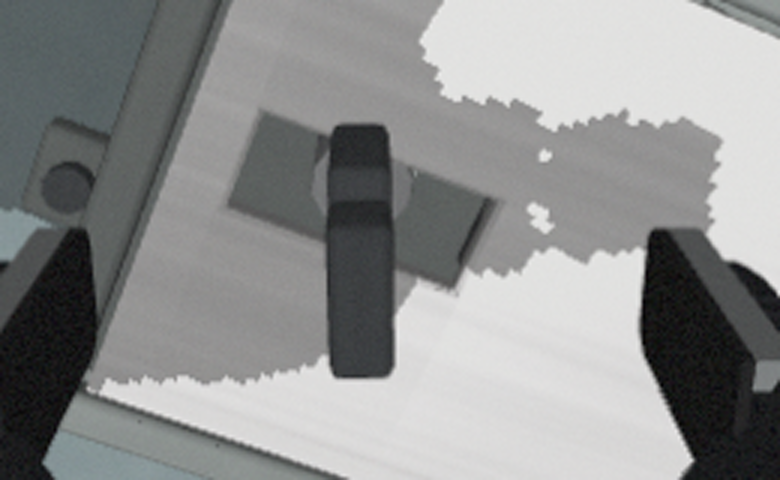

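```bash
python3 -m jog '[[-0.0005,-0.002,0.002,0,1],[0,0,0,0,1],[0,0,0,0,1],[0,0,0,0,1]]'
```

```text
time_s: 11.12
position: [0.4768, -0.1582, 0.1356]
tcp_rot: [3.141, -0.0, 0.515]
ft_force: [0.5, 0.1, -0.5]
gripper_width: 0.0854
```

```bash
python3 -m jog '[[0,0,0,0,0],[0,0,0,0,0],[0,0,0,0,0],[0,0,0,0,0],[0,0,0,0,0],[0,0,0,0,0],[0,0,0,0,0],[0,0,0,0,0],[0,0,0,0,0],[0,0,0,0,0],[0,0,0,0,0],[0,0,0,0,0]]'; python3 -m jog '[[0,0,0,-0.06,0],[0,0,0,-0.12,0],[0,0,0,-0.12,0],[0,0,0,-0.12,0]]'; python3 -c "
from plant import observe;s=observe();print(s['ft_torque'],s['ft_force'])"
```

```text
time_s: 12.12
position: [0.477, -0.158, 0.1355]
tcp_rot: [3.141, -0.001, 0.515]
ft_force: [1.3, 3.9, 1.7]
gripper_width: 0.0089
time_s: 12.45
position: [0.4763, -0.1587, 0.1355]
tcp_rot: [-3.141, 0.001, 0.94]
ft_force: [-0.5, -1.5, 2.4]
gripper_width: 0.0088
[-0.53704872  0.35469709 -0.06740061] [-0.52719144 -1.49911998  2.44664915]
```

```bash
python3 -m jog '[[0,0,0,-0.12,0],[0,0,0,-0.12,0],[0,0,0,-0.12,0],[0,0,0,-0.12,0],[0,0,0,-0.12,0],[0,0,0,-0.08,0],[0,0,0,-0.04,0],[0,0,0,0,0]]'; for i in 1 2 3 4; do python3 -m jog '[[0,0,0,-0.02,0],[0,0,0,0,0]]' | grep -E "tcp_rot|pos"; python3 -c "
from plant import observe;s=observe();print(s['ft_torque'],s['ft_force'])"; done
```

```text
time_s: 13.12
position: [0.4759, -0.1604, 0.1355]
tcp_rot: [-3.139, 0.004, 1.657]
ft_force: [-1.0, -8.9, 0.3]
gripper_width: 0.0089
position: [0.4759, -0.1604, 0.1355]
tcp_rot: [-3.139, 0.004, 1.676]
[-3.13541073  0.29983223  0.03411712] [-0.55504587 -9.09354035  0.86076005]
position: [0.4759, -0.1605, 0.1355]
tcp_rot: [-3.139, 0.004, 1.696]
[-3.22626311  0.21115285  0.03555954] [-0.77979021 -9.44811169  0.92671217]
position: [0.4758, -0.1605, 0.1355]
tcp_rot: [-3.139, 0.003, 1.715]
[-3.34761199  0.23313385 -0.50830565] [-0.94657364 -9.9872406   0.06547116]
position: [0.4759, -0.1605, 0.1355]
tcp_rot: [-3.139, 0.003, 1.734]
[-3.38400352  0.22197033 -0.85237587] [-0.77825228 -9.43633662  0.3669452 ]
```

```bash
python3 -m jog '[[0,0,0,0.02,0],[0,0,0,0,0],[0,0,0,0,1],[0,0,0,0,1],[0,0,0,0,1],[0,0,0,0,1],[0,0,0,0,1],[0,0,0,0,1],[0,0,0,0,1]]'; python3 -m jog '[[0,0,-0.03,0,1],[0,0,-0.04,0,1],[0,0,-0.03,0,1],[-0.004,0.0315,0,0,1],[0,0.0315,0,0,1],[0,0.0315,0,0,1],[0,0,0,0,1],[0,0,0,0,1],[0,0,0,0,1]]'
python3 - <<'E'
from h import *
s=observe();g=get_image("wrist");cv2.imwrite("pics/k.png",g["color"][:,:,::-1]);print(s["position"],s["tcp_rot"],s["ft_force"],s["ft_torque"],s["q"])
np.save("k.npy",np.r_[s["position"],s["tcp_rot"]])
E
```

```text
time_s: 14.53
position: [0.4768, -0.1581, 0.1354]
tcp_rot: [3.142, -0.0, 1.715]
ft_force: [-0.4, 0.5, -0.3]
gripper_width: 0.085
time_s: 15.28
position: [0.5706, -0.1485, 0.2349]
tcp_rot: [-3.141, -0.0, 1.715]
ft_force: [-0.4, -0.3, 0.5]
gripper_width: 0.085
[ 0.57056857 -0.1485235   0.23494068] [-3.14055618e+00 -2.29303710e-04  1.71476858e+00] [-0.39485787 -0.27377759  0.48024001] [-0.00700214  0.05994137  0.0058282 ] [ 1.02680668e-02  3.61464389e-01  8.13742297e-02 -9.26736311e-05
 -1.29176396e+00 -1.43706645e+00]
```

View pics/k.png

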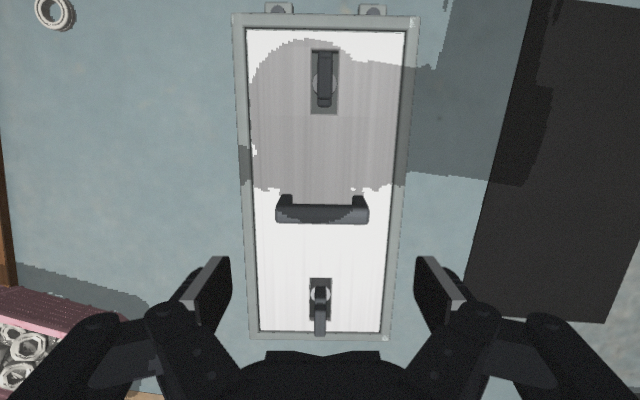

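Both wings lie along their slots, near at (325,78) and far at (320,300). Next I'll refine the mat pose from the first images.

```bash
cat > mat.py <<'E'
from h import *
for n,box in(("top",(190,135,310,320)),("scene",(180,215,405,325))):
    g=get_image(n);T=cam(g);a=cv2.imread(f"pics/a_{n}.png");v=a.max(2)
    m=(v<65).astype(np.uint8);k=np.zeros_like(m);k[box[1]:box[3],box[0]:box[2]]=1;m*=k
    c=max(cv2.findContours(m,0,cv2.CHAIN_APPROX_NONE)[0],key=cv2.contourArea).reshape(-1,2).astype(np.float32)
    W=plane(g,c,.003,T)[:,:2].astype(np.float32)
    r=cv2.minAreaRect((W*1000));print(n,'minrect',r)
    ap=cv2.boxPoints(r)/1000
    L=[]
    for i in range(4):
        p,q=ap[i],ap[(i+1)%4];d=(q-p)/np.linalg.norm(q-p);nn=np.array([-d[1],d[0]])
        s=(W-p)@d/np.linalg.norm(q-p);e=np.abs((W-p)@nn);w=W[(s>.08)&(s<.92)&(e<.012)]
        l=cv2.fitLine(w,cv2.DIST_HUBER,0,1e-4,1e-4).ravel();L.append(l);print('  edge yaw',np.arctan2(l[1],l[0]).round(4))
    C=[]
    for i in range(4):
        a1,b1=L[i],L[(i+1)%4];t=np.linalg.solve(np.c_[a1[:2],-b1[:2]],b1[2:]-a1[2:]);C.append(a1[2:]+t[0]*a1[:2])
    C=np.array(C);print(C.round(4),C.mean(0).round(4),[np.linalg.norm(C[i]-C[(i+1)%4]).round(4) for i in range(4)])
E
python3 mat.py
```

```text
top minrect ((531.5430908203125, 103.55118560791016), (318.20404052734375, 178.6060791015625), 2.8765013217926025)
  edge yaw -1.5228
  edge yaw 0.0491
  edge yaw -1.5244
  edge yaw 0.0506
[[0.3783 0.008 ]
 [0.6933 0.0235]
 [0.6851 0.1995]
 [0.3698 0.1835]] [0.5316 0.1036] [np.float32(0.3154), np.float32(0.1762), np.float32(0.3157), np.float32(0.1758)]
scene minrect ((531.7718505859375, 105.58378601074219), (318.71307373046875, 179.3170623779297), 2.7415082454681396)
  edge yaw -1.5189
  edge yaw 0.0484
  edge yaw -1.5243
  edge yaw 0.0464
[[0.3783 0.0101]
 [0.6939 0.0254]
 [0.6858 0.2006]
 [0.3691 0.1859]] [0.5318 0.1055] [np.float32(0.316), np.float32(0.1754), np.float32(0.317), np.float32(0.1761)]
```

```bash
python3 -m jog '[[0,0,0,-0.125,1],[0,0,0,-0.125,1],[0,0,0,-0.125,1],[0,0,0,-0.125,1],[0,0,0,-0.125,1],[0,0,0,-0.125,1],[0,0,0,-0.125,1],[0,0,0,-0.125,1],[0,0,0,-0.125,1],[0,0,0,-0.125,1],[0,0,0,-0.125,1],[0,0,0,-0.125,1]]'; python3 -m jog '[[0,0,0.03,-0.052,1],[0,0,0.02,0,1],[0,0,0,0,1],[0,0,0,0,1],[0,0,0,0,1]]'
python3 - <<'E'
from h import *
s=observe();g=get_image("wrist");cv2.imwrite("pics/l.png",g["color"][:,:,::-1]);print(s["position"],s["tcp_rot"],s["ft_force"],s["q"])
E
```

```text
time_s: 16.43
position: [0.5702, -0.1488, 0.236]
tcp_rot: [-3.142, 0.001, -3.063]
ft_force: [0.5, 0.4, -0.7]
gripper_width: 0.0853
time_s: 16.85
position: [0.5713, -0.149, 0.1872]
tcp_rot: [-3.14, 0.002, -3.017]
ft_force: [0.4, 0.4, -0.7]
gripper_width: 0.0856
[ 0.57126854 -0.14895016  0.18719673] [-3.14043461e+00  2.14541618e-03 -3.01657772e+00] [ 0.35642151  0.39760357 -0.66442479] [ 1.00112179e-02  3.91285800e-01 -3.59095412e-04  9.79200077e-04
 -1.17688747e+00  1.14627679e-01]
```

View pics/l.png

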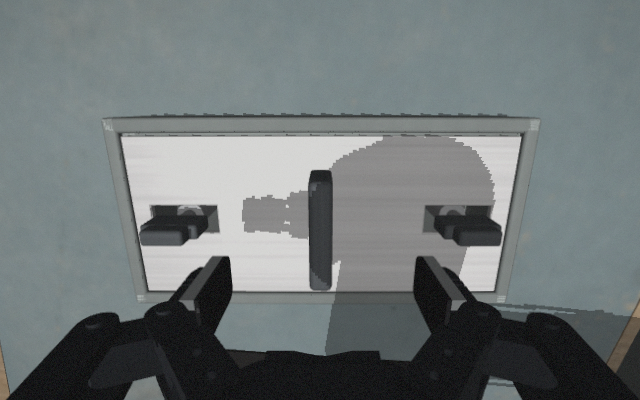

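```bash
python3 -m jog '[[0,0,0.025,0,1],[0,0,0.023,0,1],[0,0,0,0,1],[0,0,0,0,1],[0,0,0,0,1],[0,0,0,0,1]]'
python3 - <<'E'
from h import *
s=observe();g=get_image("wrist");cv2.imwrite("pics/m.png",g["color"][:,:,::-1]);print(s["position"],s["tcp_rot"],s["ft_force"])
E
```

```text
time_s: 17.4
position: [0.572, -0.1488, 0.1396]
tcp_rot: [-3.14, 0.004, -3.016]
ft_force: [0.2, -0.1, 0.0]
gripper_width: 0.0855
[ 0.57199585 -0.14881572  0.13962673] [-3.14049987  0.00358202 -3.01628713] [ 0.20735255 -0.05913716  0.02241285]
```

View pics/m.png

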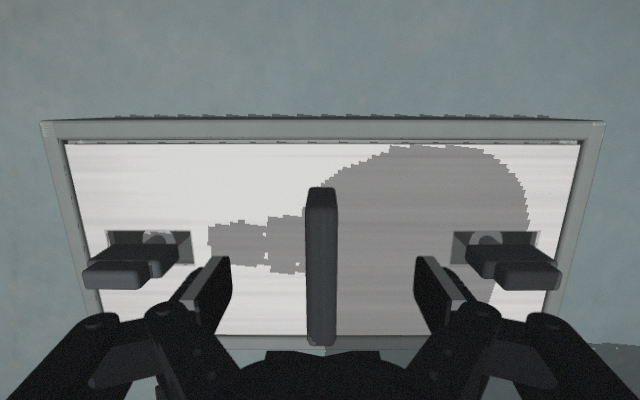

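The handle bar is centred between the fingers at x≈321. I'll close on it.

```bash
python3 -m jog '[[0,0,0,0,0],[0,0,0,0,0],[0,0,0,0,0],[0,0,0,0,0],[0,0,0,0,0],[0,0,0,0,0],[0,0,0,0,0],[0,0,0,0,0],[0,0,0,0,0],[0,0,0,0,0],[0,0,0,0,0],[0,0,0,0,0]]'; python3 -m jog '[[0,0,-0.004,0,0],[0,0,-0.004,0,0],[0,0,-0.004,0,0],[0,0,0,0,0]]'; python3 -c "
from plant import observe;s=observe();print(s['ft_torque'],s['ft_force'])"
```

```text
time_s: 18.45
position: [0.5711, -0.1486, 0.1377]
tcp_rot: [-3.141, 0.001, -3.016]
ft_force: [0.3, 0.9, 3.4]
gripper_width: 0.0128
time_s: 18.78
position: [0.5703, -0.1487, 0.1497]
tcp_rot: [3.141, -0.001, -3.017]
ft_force: [0.4, 0.1, -2.7]
gripper_width: 0.0127
[ 0.02499132 -0.08471169 -0.01388088] [ 0.44725829  0.10304814 -2.73409892]
```

```bash
python3 -m jog '[[0,0,-0.01,0,0],[0,0,-0.01,0,0],[0,0,-0.015,0,0],[0,0,-0.02,0,0],[0,0,-0.02,0,0],[0,0,-0.015,0,0],[0,0,-0.005,0,0],[0,0,0,0,0],[0,0,0,0,0]]'
python3 - <<'E'
from h import *
s=observe();print(s["ft_force"],s["ft_torque"],s["q"])
for n in("wrist","scene"):
    g=get_image(n);cv2.imwrite(f"pics/n_{n}.png",g["color"][:,:,::-1])
E
```

```text
time_s: 19.53
position: [0.5705, -0.1485, 0.244]
tcp_rot: [3.141, -0.0, -3.017]
ft_force: [-0.3, 0.4, -3.6]
gripper_width: 0.0129
[-0.29043302  0.39265851 -3.64512709] [-0.01801884  0.04418021 -0.06814648] [ 1.00844131e-02  3.56385042e-01  9.75816852e-02 -6.94155884e-04
 -1.31251259e+00  1.14907507e-01]
```

View pics/n_scene.png

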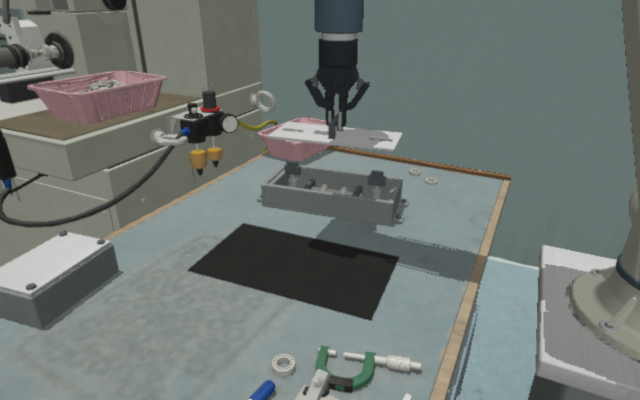

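View pics/n_wrist.png

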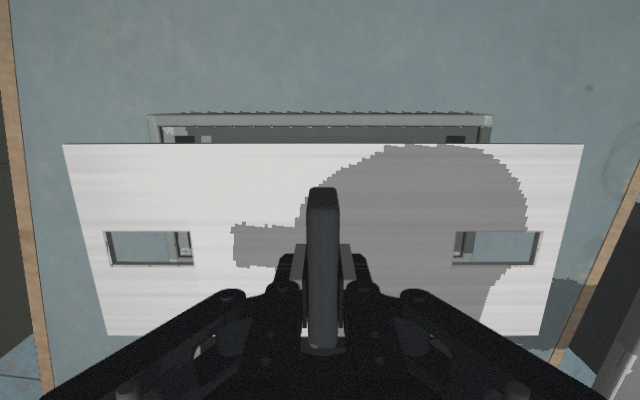

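The cover is level and clear of both wings; the weight reads 3.6 N. I'll carry it to above the mat.

```bash
python3 -m jog '[[0.001,0.015,0,0,0],[0.001,0.028,0,0,0],[0.001,0.034,0,0,0],[0.001,0.034,0,0,0],[0.001,0.034,0,0,0],[0.001,0.034,0,0,0],[0.001,0.034,0,0,0],[0,0.028,0,0,0],[0,0.015,0,0,0],[0,0,0,0.038,0],[0,0,0,0.038,0],[0,0,0,0,0]]';python3 -m jog '[[0,0,0.02,0,0],[0,0,0.03,0,0],[0,0,0.03,0,0],[0,0,0.01,0,0],[0,0,0,0,0],[0,0,0,0,0],[0,0,0,0,0]]'
python3 - <<'E'
from h import *
s=observe();print(s["ft_force"],s["ft_torque"],s["position"],s["tcp_rot"],s["q"])
np.save("o.npy",np.r_[s["position"],s["tcp_rot"]])
for n in("wrist","top","scene"):
    g=get_image(n);cv2.imwrite(f"pics/o_{n}.png",g["color"][:,:,::-1])
E
```

```text
time_s: 20.63
position: [0.5314, 0.1049, 0.2432]
tcp_rot: [-3.141, -0.002, -3.093]
ft_force: [-0.1, -0.6, -3.7]
gripper_width: 0.0128
time_s: 21.22
position: [0.5332, 0.1047, 0.1563]
tcp_rot: [3.141, 0.003, -3.092]
ft_force: [0.9, -0.7, -3.2]
gripper_width: 0.0127
[ 0.94741765 -0.70380782 -3.17481165] [-0.02611337 -0.08309151  0.01686021] [0.53323316 0.10474477 0.15632046] [ 3.14112381  0.00332842 -3.09191591] [ 0.48259631  0.33189252 -0.17569036  0.00111281 -1.05999567 -0.43346124]
```

View pics/o_wrist.png

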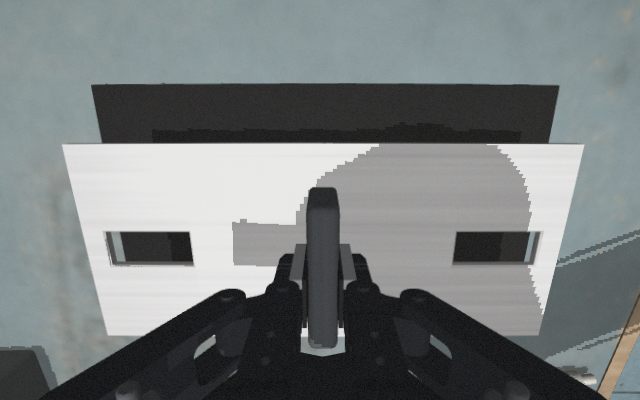

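View pics/o_top.png

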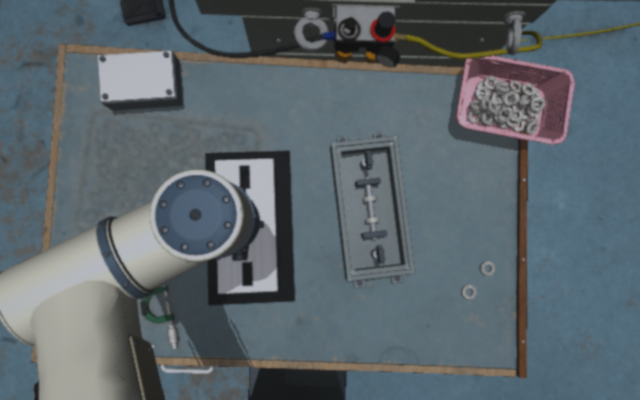

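View pics/o_scene.png

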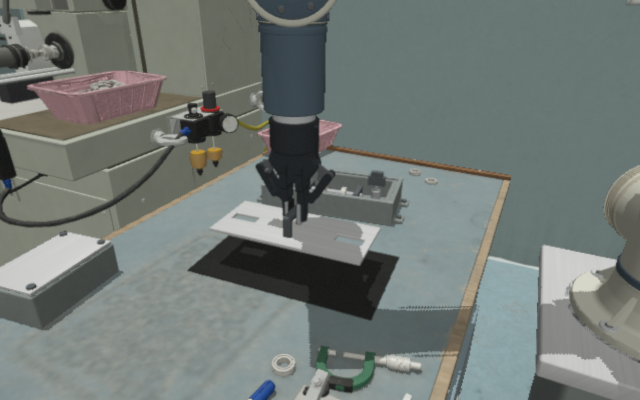

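Cover is centred over the mat in both views. I'll descend, then feel for contact.

```bash
python3 -m jog '[[0,0,0.02,0,0],[0,0,0.02,0,0],[0,0,0.01,0,0],[0,0,0.005,0,0],[0,0,0,0,0],[0,0,0,0,0],[0,0,0,0,0],[0,0,0,0,0],[0,0,0,0,0],[0,0,0,0,0]]'; python3 -c "
from plant import observe;s=observe();print(s['ft_torque'],s['ft_force'])"
```

```text
time_s: 22.2
position: [0.5322, 0.1046, 0.0999]
tcp_rot: [3.141, 0.001, -3.093]
ft_force: [0.3, -0.1, -3.3]
gripper_width: 0.0127
[-0.06728685 -0.01628797  0.05644578] [ 0.26613189 -0.14190191 -3.26999235]
```

```bash
python3 -m jog '[[0,0,0.003,0,0],[0,0,0.002,0,0],[0,0,0,0,0],[0,0,0,0,0]]' | grep -E 'pos|force|rot'; python3 -m jog '[[0,0,0.001,0,0],[0,0,0,0,0],[0,0,0,0,0]]'| grep -E 'pos|force|rot'; python3 -m jog '[[0,0,0.001,0,0],[0,0,0,0,0],[0,0,0,0,0]]'| grep -E 'pos|force|rot'
```

```text
position: [0.5318, 0.1044, 0.0941]
tcp_rot: [-3.141, -0.001, -3.093]
ft_force: [-0.1, 0.5, -4.4]
position: [0.5319, 0.1045, 0.0933]
tcp_rot: [-3.142, -0.0, -3.093]
ft_force: [0.2, 0.4, -3.3]
position: [0.5321, 0.1046, 0.0927]
tcp_rot: [3.141, 0.001, -3.092]
ft_force: [-0.7, -0.1, -1.9]
```

```bash
for i in 1 2; do python3 -m jog '[[0,0,0.001,0,0],[0,0,0,0,0],[0,0,0,0,0],[0,0,0,0,0]]' | grep -E 'pos|force|rot'; done
```

```text
position: [0.5321, 0.1046, 0.0926]
tcp_rot: [3.142, 0.001, -3.092]
ft_force: [-3.4, -0.3, 6.8]
position: [0.5321, 0.1046, 0.0926]
tcp_rot: [-3.142, 0.001, -3.092]
ft_force: [-7.6, 0.1, 13.6]
```

Cover is on the mat, contact at TCP z 0.0926. I'll unload it, then open.

```bash
python3 -m jog '[[0,0,-0.0018,0,0],[0,0,0,0,0],[0,0,0,0,0],[0,0,0,0,0]]'; python3 -m jog '[[0,0,0,0,0.2],[0,0,0,0,0.2],[0,0,0,0,0.4],[0,0,0,0,0.6],[0,0,0,0,0.8],[0,0,0,0,1],[0,0,0,0,1],[0,0,0,0,1],[0,0,0,0,1],[0,0,0,0,1],[0,0,0,0,1]]'; python3 - <<'E'
from h import *
g=get_image("scene");cv2.imwrite("pics/p_scene.png",g["color"][:,:,::-1])
g=get_image("wrist");cv2.imwrite("pics/p_wrist.png",g["color"][:,:,::-1])
E
```

```text
time_s: 24.03
position: [0.5322, 0.1047, 0.0927]
tcp_rot: [3.141, 0.001, -3.092]
ft_force: [-2.4, 1.1, 5.4]
gripper_width: 0.0123
time_s: 24.95
position: [0.532, 0.1045, 0.0922]
tcp_rot: [-3.142, 0.0, -3.093]
ft_force: [0.2, 0.2, -0.5]
gripper_width: 0.0854
```

View pics/p_wrist.png

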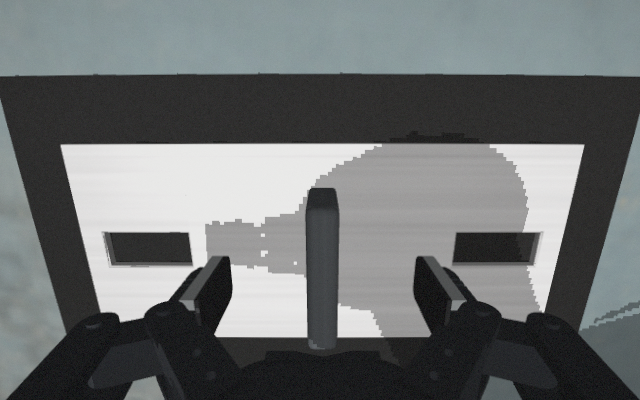

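Released cleanly. Retreating straight up, then clear of the top camera's view.

```bash
python3 -m jog '[[0,0,-0.02,0,1],[0,0,-0.04,0,1],[0,0,-0.04,0,1],[0,0,-0.04,0,1],[0,0,-0.04,0,1],[0,-0.04,0,0,1],[0,-0.04,0,0,1],[0,-0.04,0,0,1],[0,-0.04,0,0,1],[0,-0.04,0,0,1],[0,-0.04,0,0,1],[0,-0.04,0,0,1]]'; python3 -m jog '[[0,-0.03,0,0,1],[0,-0.03,0,0,1],[0,0,0,0,1],[0,0,0,0,1],[0,0,0,0,1]]'
python3 - <<'E'
from h import *
for n,box in(("top",(190,140,310,315)),("scene",(180,215,405,325))):
    g=get_image(n);T=cam(g);a=g["color"];cv2.imwrite(f"pics/q_{n}.png",a[:,:,::-1])
    k=np.zeros(a.shape[:2],np.uint8);k[box[1]:box[3],box[0]:box[2]]=1
    for nm,m,z in(("cover",(a.min(2)>115)&(np.ptp(a.astype(int),axis=2)<22),.008),):
        m=m.astype(np.uint8)*k;m=cv2.morphologyEx(m,cv2.MORPH_OPEN,np.ones((3,3)))
        c=max(cv2.findContours(m,0,1)[0],key=cv2.contourArea).reshape(-1,2)
        print(n,nm,cv2.minAreaRect((plane(g,c,z,T)[:,:2]*1000).astype(np.float32)))
print(observe())
E
```

```text
time_s: 26.05
position: [0.5453, -0.177, 0.2723]
tcp_rot: [3.142, 0.0, -3.092]
ft_force: [1.3, 1.5, -0.1]
gripper_width: 0.0853
time_s: 26.47
position: [0.5485, -0.235, 0.2719]
tcp_rot: [3.141, -0.0, -3.093]
ft_force: [0.6, 0.7, 0.7]
gripper_width: 0.0851
top cover ((531.7199096679688, 103.44181823730469), (258.9072570800781, 113.35955810546875), 2.8155486583709717)
scene cover ((555.4356079101562, 110.10877990722656), (439.6830749511719, 331.178955078125), 25.869348526000977)
{'time_s': 26.5667, 'q': array([-1.41676726e-01,  3.57750279e-01,  1.71826412e-01, -2.17693035e-04,
       -1.38471208e+00,  1.91872045e-01]), 'qvel': array([ 9.02781168e-03, -4.42984785e-03, -1.88938072e-04, -3.85490344e-05,
       -7.94587203e-04,  1.87991648e-03]), 'tau': array([-5.14863599e-01, -4.39170420e+01,  2.36169666e+01,  5.33717707e+00,
       -6.12387739e-04, -3.18513870e-03]), 'position': array([ 0.54869833, -0.2341622 ,  0.27231018]), 'tcp_rot': array([ 3.14141322e+00,  1.98226678e-04, -3.09143761e+00]), 'ft_force': array([ 0.85235186, -0.07016614,  0.2218259 ]), 'ft_torque': array([ 0.08916904, -0.08255176,  0.00736427]), 'gripper_width': 0.08556229237324188}
```

View pics/q_top.png

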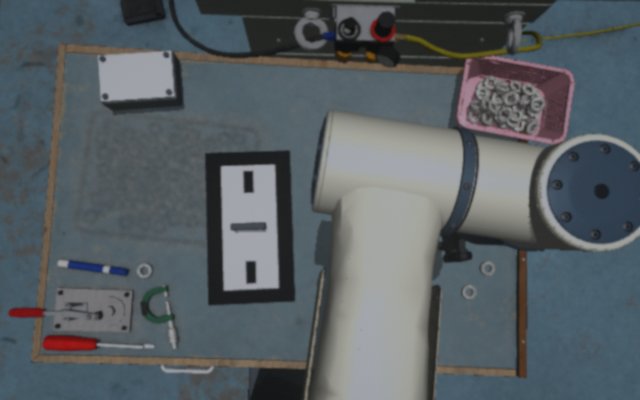

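View pics/q_scene.png

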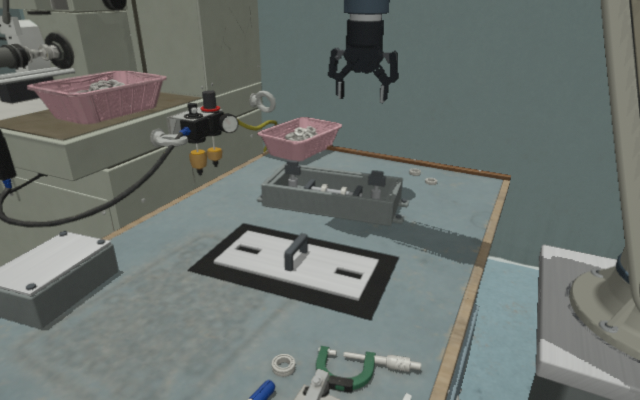

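The cover is at (0.532, 0.103) with yaw 0.049, and the mat is at (0.532, 0.104) with the same yaw. The cover is flat and centred, the arm is touching nothing, and both wings lie along the line.

```bash
python3 -c "
from plant import finish_job;print(finish_job())"
```

```text
the job is handed in; nothing more can be done
None
```

I turned the far wing screw counter-clockwise to its stop, then the near one. In both cases torque began to rise near yaw 1.70. I then lifted the cover straight up by its handle, set it down on the mat and let go. I handed the job in at about 26.6 s.

**Wings:** the pictures taken after each turn showed the wing lying along its slot. The cover lifted off freely, and the wrist read about 3.5 N for its weight.

**Placement:** from the top view the cover's middle is at (0.532, 0.103) and the mat's at (0.532, 0.104), both at yaw 0.049. The scene view also shows the cover flat and centred on the mat.

**Touch-down:** the highest upward force on touch-down was about 14 N. I reduced it to about 5 N before opening the gripper. The arm ended clear, at TCP z 0.27, with readings near zero.

**Check that failed:** the automatic cover outline in the scene view was invalid because it gave an impossible size (440 x 331 mm). I judged that view by eye only.

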